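Hold a stone inlay sample in the inspection lamp's beam by its ground edges

TASK

Check the tall stone sample for cracks: first switch on the inspection lamp by turning its knob clockwise until it clicks over to on, then pick the sample up by its two narrow ground edges, never touching the two polished broad faces with the fingers. Hold it upright and still in mid-air between lamp and screen, its middle in the middle of the beam and its polished faces square to the beam, and finish while still holding it there with the lamp left on. Do not knock the sample over or bump it against the lamp or screen, and leave the offcut, dish, hammer and tape where they are.

Things in the scene. Friction and masses are not known exactly. Their poses are not given: they have to be found in the camera images.
- block: the tall sample, a loose block of green stone standing upright on the wooden board, about 190 g: 80 high, 40 wide (its y), 22 thick (its x). Origin at the centre of its underside, z up its height. The two ground (matt) edges, to be gripped, face its +y and -y, are 40 apart and 18 broad. The two polished broad faces face its +x and -x and must not be touched by fingers
- block_mid (a point): the middle of the tall sample, 40 above its underside; axes as the sample's
- face_a: the polished broad face on the sample's +x side, a slightly raised (2) darker pane 34 wide and 74 high; origin and axes are those of the sample
- face_b: the same on the sample's -x side; origin and axes are those of the sample
- station: the fixed inspection lamp: a dark steel base plate 12 thick, 130 (its x) by 335 (its y, from -110 to +225), carrying along its y: a viewing screen (y -73 to -50, 66 wide in x, top 130 high), a free gap of about 94, the lamp barrel (y 45 to 123, diameter 58, top 129 high), and a switch box 85 square at y = 175, 52 high, with the knob on top. Origin on the table below the middle of the gap; z up. The beam runs along its y, horizontal, 100 above the table, about 24 in diameter
- beam_mid (a point): the middle of the beam: midway between lamp and screen, 100 above the table (88 above the base plate); axes as the lamp's, its y along the beam
- knob_grip (a point): the point on the lamp knob's vertical axis at the height to grip. The knob turns with it: its finger bar runs along this frame's x, so fingers close on the bar along this frame's y; bar 14 thick, 46 long, its top 96 above the table and its foot (a disc 48 across) 66 above the table; this point is 89 above the table
- knob (a joint): angle of the lamp knob in rad, growing clockwise seen from above: 0 off, 1.1 on (end stop). An over-centre spring (about 0.18 N m at first, then falling) pushes it back up to 0.55, then it snaps over to 1.1 by itself and stays
- board: fixed wooden board 250 (its x) by 110 (its y), 12 thick, on which the sample and the offcut stand, 65 either side of its middle; origin at the centre of its underside
- offcut: bystander on the board: squat loose block of the same stone, 40 by 40, 30 high; origin at the centre of its underside
- dish: bystander: shallow round steel dish with brass studs, 150 across, 20 high; origin under its centre
- hammer: bystander: hammer lying on the table beyond the lamp; origin at its underside, handle to its -x
- tape: bystander: roll of tape lying flat, 100 across, 45 high; origin under its centre
Things that resemble listed ones, but are neither listed nor needed, are in the scene too. What is shaped like the block but orange is not meant.

How it is judged:
On the way, in this order (a step that is already met when the one before it is completed fails the run):
1. the lamp knob has clicked over to on (value of joint knob above 0.95 rad), for 0.2 s.
2. the sample is lifted off the board in the fingers (contact force between the fingers and block above 1 N and contact force between board and block below 0.05 N and height (world z) of block above 0.03 m), for 0.2 s.
At the end, for the whole second after the job is handed in: Lamp knob on (above 0.95 rad); the sample held still in the fingers, touching nothing of the lamp, its middle within 10 mm of the beam's middle sideways, 15 mm in height and 20 mm along the beam, upright within 0.15 rad, polished faces square to the beam within 0.18 rad (value of joint knob above 0.95 rad and x of block_mid in the frame of beam_mid between -0.01 and 0.01 m and y of block_mid in the frame of beam_mid between -0.02 and 0.02 m and z of block_mid in the frame of beam_mid between -0.015 and 0.015 m and angle between the x axis of block and the y axis of beam_mid, either way round below 0.18 rad and angle between block's own z axis and vertical below 0.15 rad and linear speed of block below 0.02 m/s and contact force between the fingers and block above 1 N and contact force between station and block below 0.1 N); the arm keeps its last pose, push and grip.
It fails at once if the fingers touched a polished face (contact force between the fingers and face_a above 0.5 N or contact force between the fingers and face_b above 0.5 N).
It fails at once if the sample was knocked over (angle between block's own z axis and vertical above 0.6 rad).
It fails at once if the sample was bumped against the lamp or screen (contact force between station and block above 3 N).
It fails at once if a bystander was moved (distance of any of offcut, dish, tape from where it was at the start of the episode above 0.02 m or distance of hammer from where it was at the start of the episode above 0.03 m).
It also fails if it takes over 58 s, if anything falls off the work surface, if the arm or the gripper's body presses on something with over 40 N, if the wrist force passes 120 N, or if a joint passes its speed limit or range.

ROBOT

A 7-joint arm with a two-finger parallel gripper is mounted at the origin on the work surface. World frame = base frame: x ahead of the robot, y to its left, z up, the work surface at z = 0. Lengths are in m, angles in rad, forces in N, time in s.
With the tool pointing down it reaches from about 0.425 to 0.8 m from the base axis. Payload 8.3 kg.
Tool frame: the origin (TCP) lies between the finger pads; the fingertips stand 22 mm ahead of it and the grasp point (between the pads) lies 3 mm ahead of it (manip.tcp_to_tips is the distance from the TCP to the fingertips, in m); z points along the fingers, x is the direction in which the jaws open and shut, and the axes are right-handed (so a half turn about z gives the same grasp; the last joint's range is limited). The gripper opens to 85 mm and grips with 20 to 120 N. Pads are 22 mm wide; open, the fingers measure 114 mm over their backs; the gripper's body (76 mm by 85 mm) begins 54 mm behind the grasp point. The pads swing forward as they close: fully open they stand 13 mm farther back than shut.
Start: joints at [1.251, 0.383, 0.016, 1.37, -0.006, 1.388, -0.046], TCP at [0.159, -0.604, 0.253] pointing down, gripper open.
Joint ranges: [-2.95, 2.95], [-0.25, 2.06], [-1.52, 1.56], [0.18, 2.33], [-1.44, 4.58], [0.02, 2.06], [-3.01, 3.01]. Speed limits (rad/s): [2.39, 2.39, 3.01, 3.01, 3.14, 3.14, 3.14].

INTERFACE

Orientations are given as [roll, pitch, yaw] about the fixed x, y, z axes, in that order (R = Rz(yaw) Ry(pitch) Rx(roll)).
In Python, from station import manip gives the robot as it stands.
- The arm moves only by the tool send_rows, never from a script. Its arguments are lists of equal length, an entry for each row: "claw": the finger opening in cm, from 0 to 8.54; "offset": the shift along the tool's x, y, z in cm, a list of three; "roll": the turn about the tool's z in rad. A call has 1 to 8 rows; each row is the pose to reach, as a shift and turn from the pose commanded when the call began, along the tool's axes at that moment; what a row does not reach only later rows make up. A row lasts 1/8 s, in which the tool goes at most 62.5 mm and 10.7 degrees, less where a joint would pass 70% of its speed; a pose out of reach is approached as far as the arm can. A call with a gripper value outside its range is refused whole. The fingers move at their own pace and stop on an object; "grip_force" is the grip in N (left out, the last holds). Time passes only in rows, so rows that repeat a pose let the fingers close. It gives the time, the measured TCP pose, the force and the opening at its end, in the units of the state.
- manip.get_state(): the state, without advancing time (a new reading comes with each control period).
- manip.capture(name): name is "scene" or "top"; returns (picture, depth): 420x560x3 uint8, blue, green, red; 420x560 float32, m along the optical axis (not along the pixel's ray), 0 where there is no reading.
- manip.camera_params(name): a dict with "fx", "fy", "cx", "cy" (pixels), "dist" ([k1, k2, p1, p2, k3] as OpenCV has them; the pictures are not rectified), "R" (3x3) and "t" (3): a world point X has camera coordinates R X + t. Camera axes: x right, y down, z forward; pixel columns grow to the right and rows downward; lengths in m; the calibration is good to about 2 mm. A picture is of the moment at which its call begins. camera_params takes no time and is no camera call.
- manip.finish_job(): hands the job in, once; it reports no verdict.
The state is a dict: "time": time; "joint_positions": joint angles; "dq": joint speeds; "joint_torque": joint torques, N m; "tool_pos": TCP position; "ee_rot": TCP orientation; "ft_force": force on the tool from outside, world axes, zero at the start; "ft_torque": the same for the moment, N m; "opening": finger opening in m.
Only numpy, scipy, OpenCV 4.12 (cv2) and the standard library are available. Lean on these libraries where they do the work, as an engineer would, in place of code of your own. Each camera call takes 0.05 s, during which the arm holds its last target.

## Working session

There is one attempt and no reset: what is moved stays moved. The work goes in short steps, Python scripts to look and compute and a tool call to move; the robot and the scene stay as the last step left them, time stands still between calls to the robot, and variables do not carry over. Pictures are saved under pics/ and viewed, and the job is handed in when it is done.

Besides the shell and the picture viewer there is one more tool, called after "Request:" by a JSON object that holds its "fn" and its "kwargs", one argument or row to a line. send_rows: Moves the arm, as the interface text tells. Its arguments: {"type":"object","properties":{"claw":{"type":"array"},"offset":{"type":"array"},"roll":{"type":"array"},"grip_force":{"type":"number"}},"required":["claw","offset","roll"]}

```bash
ls; mkdir -p pics; cat > h.py <<'E'
import numpy as np, cv2, pickle
from station import manip
def cap(n,tag):
    im,d=manip.capture(n); cv2.imwrite(f'pics/{tag}.png',im); np.save(f'pics/{tag}.npy',d); return im,d
def pts(n,uv,d):
    p=manip.camera_params(n);K=np.array([[p['fx'],0,p['cx']],[0,p['fy'],p['cy']],[0,0,1.]])
    uv=np.asarray(uv,float).reshape(-1,1,2)
    n_=cv2.undistortPoints(uv,K,np.array(p['dist'],float)).reshape(-1,2)
    c=np.c_[n_,np.ones(len(n_))]*np.asarray(d).reshape(-1,1)
    return (c-np.array(p['t']))@np.array(p['R'])
def cloud(n,d):
    v,u=np.mgrid[:d.shape[0],:d.shape[1]]
    P=pts(n,np.c_[u.ravel(),v.ravel()],d.ravel()).reshape(*d.shape,3)
    P[d<=0]=np.nan
    return P
E
python3 - <<'E'
from h import *
for n in('scene','top'): cap(n,n+'0'); p=manip.camera_params(n); print(n,-np.array(p['R']).T@p['t'],p['fx'])
print(manip.get_state())
E
```

```text
pics
scene [ 1.09669867 -0.22294317  0.99888111] 468.7128855158138
top [0.41847178 0.0952365  1.08265822] 385.68604374476104
{'time': 0.1, 'joint_positions': array([ 1.25113198,  0.38416602,  0.01637941,  1.37105121, -0.00629308,
        1.38821027, -0.04649966]), 'dq': array([-3.98938770e-04,  7.97896846e-06, -6.55515836e-04, -3.36586514e-03,
        1.76161867e-04, -1.10399800e-03,  1.02396109e-03]), 'joint_torque': array([ 2.51862657e-03, -6.29133511e+01,  8.47339835e-01, -3.72759283e+01,
        1.67767092e-02,  1.03986030e-02,  3.03634442e-05]), 'tool_pos': array([ 0.15864585, -0.60409613,  0.25237046]), 'ee_rot': array([ 3.14155753e+00,  1.78501577e-03, -1.31397107e+00]), 'ft_force': array([0.12552084, 1.09218495, 0.12300687]), 'ft_torque': array([-0.01814771, -0.02427209,  0.00045361]), 'opening': 0.08535165330775338}
```

View pics/scene0.png

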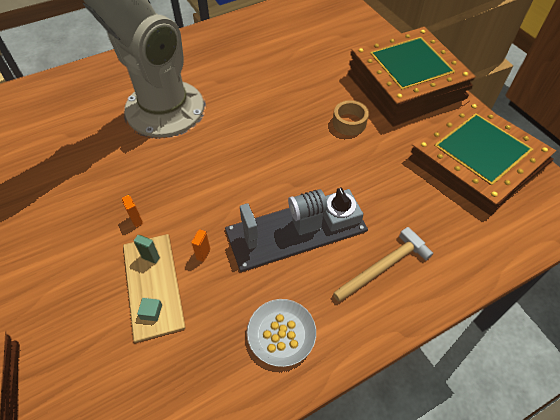

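View pics/top0.png

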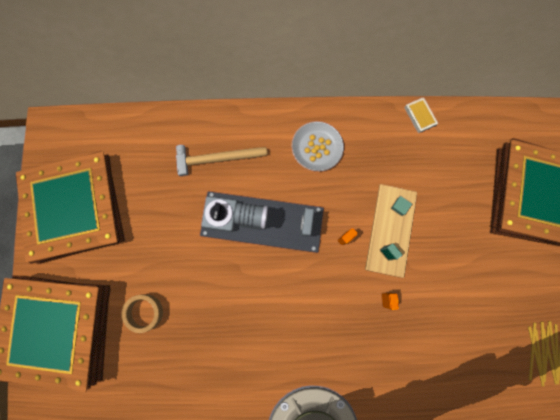

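Scene view: the tall green block is at about (147,250) and the squat green offcut at (149,309), both on the board. Two orange look-alikes stand at (131,211) and (200,246). In the top view the tall green block is at (391,252) and the offcut at (401,206). The tall green block is the one meant. I'll confirm it in a crop and measure it.

```bash
cat > m.py <<'E'
from h import *
T=cv2.imread('pics/top0.png');S=cv2.imread('pics/scene0.png')
a=cv2.resize(T[180:320,330:470],(400,400),interpolation=cv2.INTER_CUBIC)
b=cv2.resize(S[190:330,100:240],(400,400),interpolation=cv2.INTER_CUBIC)
c=cv2.resize(T[180:260,190:330],(400,229),interpolation=cv2.INTER_CUBIC);c=cv2.copyMakeBorder(c,0,171-0-0,0,0,0)
d=cv2.resize(T[185:240,195:250],(400,400),interpolation=cv2.INTER_CUBIC)
cv2.imwrite('pics/crop0.png',np.hstack([a,b])); cv2.imwrite('pics/crop1.png',np.hstack([c[:400],d]))
E
python3 m.py; python3 - <<'E'
from h import *
Pt=cloud('top',np.load('pics/top0.npy'));Ps=cloud('scene',np.load('pics/scene0.npy'))
T=cv2.imread('pics/top0.png');S=cv2.imread('pics/scene0.png')
for nm,I,P in(('t',T,Pt),('s',S,Ps)):
    print(nm,'table z',np.nanmedian(P[...,2]))
    h=cv2.cvtColor(I,cv2.COLOR_BGR2HSV)
    g=(h[...,0]>65)&(h[...,0]<95)&(h[...,1]>50)&(P[...,2]>0.02)&(P[...,0]<.75)&(abs(P[...,1])<.35)
    n,l,s,c=cv2.connectedComponentsWithStats(g.astype(np.uint8))
    for i in range(1,n):
        if s[i,4]<15: continue
        p=P[l==i]; p=p[~np.isnan(p[:,0])]; 
        zt=np.percentile(p[:,2],95); top=p[p[:,2]>zt-.008]
        r=cv2.minAreaRect((top[:,:2]*1000).astype(np.float32))
        print(c[i],s[i,4],'z',zt,'top mean',top.mean(0),r,len(top))
# station
p=Pt[(Pt[...,2]>.006)&(Pt[...,0]>.35)&(Pt[...,0]<.7)]
m=(Pt[...,2]>.006)&(Pt[...,2]<.2)
n,l,s,c=cv2.connectedComponentsWithStats(m.astype(np.uint8))
for i in range(1,n):
    if s[i,4]<40: continue
    p=Pt[l==i]; print(c[i],s[i],p.mean(0),p[:,2].max(), cv2.minAreaRect((p[:,:2]*1000).astype(np.float32)))
E
```

```text
t table z 0.00044916332228701645
[401.27027027 205.63243243] 185 z 0.045417234985131984 top mean [ 0.6017905  -0.26454541  0.04227183] ((601.9725341796875, -264.7702331542969), (37.29228591918945, 37.54087829589844), 53.23463821411133) 171
[391.02688172 251.83870968] 186 z 0.0946944931184526 top mean [ 0.47323373 -0.21718188  0.09200876] ((473.5950012207031, -217.37057495117188), (35.9425048828125, 22.855960845947266), 33.348052978515625) 110
s table z -0.0004855150311516564
[143.         240.67741935] 124 z 0.09409938877231755 top mean [ 0.47351721 -0.22166278  0.09152677] ((473.0555419921875, -221.36325073242188), (37.62800216674805, 19.87054443359375), 34.358238220214844) 123
[148.32542373 306.82033898] 295 z 0.0440240073079389 top mean [ 0.60295716 -0.26961594  0.04131327] ((602.7192993164062, -270.0267028808594), (38.59222412109375, 38.93365478515625), 53.18997573852539) 292
[259.14766309  10.85847589] [    0     0   560    34 12217] [1.22124735 0.11420189 0.0603094 ] 0.16190099471408664 ((1221.9080810546875, 42.18768310546875), (1870.618896484375, 12.65848159790039), 89.9379806
[... 2052 characters left out ...]
8087158203125), (271.8399658203125, 274.5687561035156), 84.84721374511719)
[390.09505703 300.4904943 ] [381 292  18  18 263] [ 0.3461825  -0.20769408  0.06244701] 0.08347622750781741 ((345.35736083984375, -212.12771606445312), (41.53614807128906, 24.618330001831055), 1.477811574935913)
[141.46511628 313.02971576] [122 294  41  39 774] [0.32838094 0.45011195 0.03698046] 0.05154582298965837 ((328.33453369140625, 451.42474365234375), (98.06396484375, 99.52108764648438), 85.94329833984375)
[312.66786818 406.40216272] [ 272  388   83   32 1942] [0.07567193 0.00125996 0.02296261] 0.1037148330651482 ((78.28044128417969, -1.290313720703125), (217.7125244140625, 80.30304718017578), 87.94530487060547)
```

View pics/crop0.png

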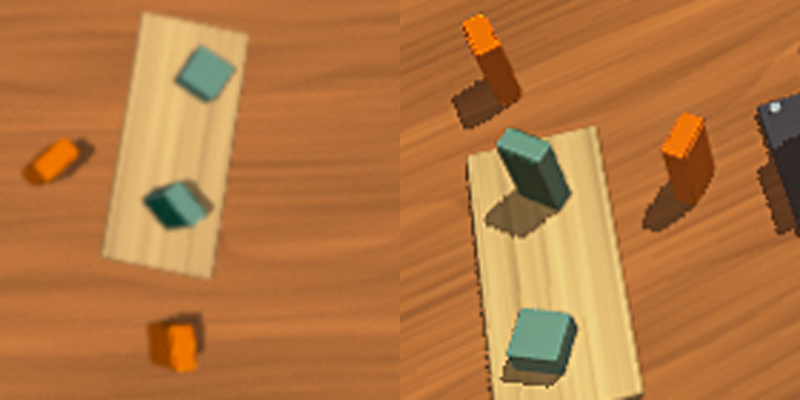

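View pics/crop1.png

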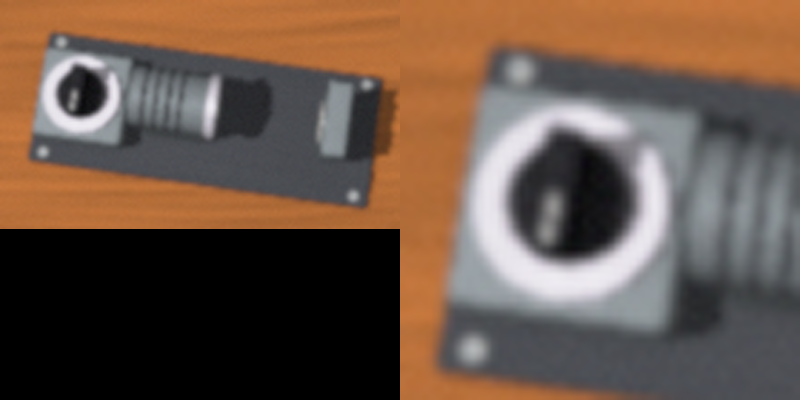

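The crop confirms the target: the tall green stone (top face at crop-left (180,205)) is the sample, the squat one is the offcut, and the look-alikes are orange. Next I fit the lamp frame and the knob bar.

```bash
python3 - <<'E'
from h import *
for n in('top','scene'):
    P=cloud(n,np.load(f'pics/{n}0.npy')); I=cv2.imread(f'pics/{n}0.png'); h=cv2.cvtColor(I,cv2.COLOR_BGR2HSV)
    roi=(P[...,0]>.42)&(P[...,0]<.7)&(P[...,1]>-.075)&(P[...,1]<.33)
    pl=P[roi&(P[...,2]>.007)&(P[...,2]<.017)&(h[...,1]<110)]
    r=cv2.minAreaRect((pl[:,:2]*1000).astype(np.float32)); print(n,'plate',r,len(pl), np.median(pl[:,2]))
    al=P[roi&(P[...,2]>.007)]
    if r[1][0]>r[1][1]: a=np.deg2rad(r[2])
    else: a=np.deg2rad(r[2]+90)
    a=a%np.pi
    ey=np.array([np.cos(a),np.sin(a)]);ex=np.array([ey[1],-ey[0]])
    c=np.array(r[0])/1000
    o=c-ey*.0575
    print('yaw',np.degrees(a)-90,'origin',o,'knob',o+.175*ey)
    q=(al[:,:2]-o)@np.c_[ex,ey]
    # screen top, barrel top, box top
    for nm,lo,hi,ylo,yhi in(('screen',.12,.14,-.09,-.03),('barrel',.115,.14,.03,.13),('box',.045,.06,.125,.22),('bar',.084,.105,.13,.22),('disc',.058,.072,.13,.22)):
        k=(al[:,2]>lo)&(al[:,2]<hi)&(q[:,1]>ylo)&(q[:,1]<yhi)
        if k.sum()<5: print(nm,k.sum()); continue
        rr=cv2.minAreaRect((q[k]*1000).astype(np.float32))
        print(nm,k.sum(),'rng',np.percentile(q[k],[2,98],axis=0).round(4).tolist(),'z',np.median(al[k,2]),rr)
E
```

```text
top plate ((571.9580688476562, 125.01734924316406), (333.01251220703125, 128.50193786621094), 80.4662857055664) 3266 0.012601508882054427
yaw -9.533714294433594 origin [0.56243446 0.06831152] knob [0.59141935 0.24089448]
screen 235 rng [[-0.0314, -0.0714], [0.0319, -0.0503]] z 0.13041480949801804 ((0.5777168273925781, -60.3675651550293), (65.79342651367188, 23.271093368530273), 0.8011496067047119)
barrel 551 rng [[-0.0218, 0.0471], [0.0226, 0.1219]] z 0.12486348971709246 ((0.7677288055419922, 84.80643463134766), (49.6614875793457, 77.8890380859375), 0.22365345060825348)
box 621 rng [[-0.0407, 0.1343], [0.0421, 0.2145]] z 0.053681498598479344 ((1.3360977172851562, 174.74468994140625), (85.9649887084961, 82.59812927246094), 0.3172345757484436)
bar 104 rng [[-0.021, 0.1665], [0.0224, 0.18]] z 0.09629569334664509 ((1.2351016998291016, 173.20089721679688), (46.990081787109375, 14.290032386779785), 1.2581056356430054)
disc 302 rng [[-0.0325, 0.1441], [0.0333, 0.2053]] z 0.06177531254585741 ((0.17365455627441406, 174.4898681640625), (68.5201644897461, 65.14820861816406), 7.354297637939453)

[... 401 characters left out ...]

barrel 541 rng [[-0.0217, 0.0453], [0.0214, 0.1205]] z 0.12381442145018373 ((0.3610267639160156, 83.02896118164062), (78.05664825439453, 49.351016998291016), 89.91868591308594)
box 600 rng [[-0.0413, 0.1335], [0.0402, 0.2148]] z 0.05343151240356987 ((-1.616058349609375, 174.42788696289062), (85.51953125, 84.42927551269531), 0.21038547158241272)
bar 123 rng [[-0.0231, 0.1672], [0.0214, 0.1812]] z 0.09453852777488031 ((-1.5670967102050781, 174.68753051757812), (48.053741455078125, 15.238699913024902), 0.36346694827079773)
disc 267 rng [[-0.0282, 0.1425], [0.0315, 0.2069]] z 0.06214999176749065 ((1.395782470703125, 173.04193115234375), (68.56452941894531, 66.43382263183594), 66.22333526611328)
```

The lamp frame is at about (0.562, 0.067) with yaw −9.7°, and the knob is at about (0.592, 0.239) with its bar along the lamp's x. Next is a helper that converts world targets into tool shifts.

```bash
cat > g.py <<'E'
from h import *
from scipy.spatial.transform import Rotation as Ro
import sys
# usage: g.py x y z yawdeg : required shift (tool axes, cm), roll from the measured pose
def go(x,y,z,yaw):
    s=manip.get_state(); R=Ro.from_euler('xyz',s['ee_rot']).as_matrix()
    off=R.T@(np.array([x,y,z])-s['tool_pos'])*100
    cy=np.degrees(s['ee_rot'][2]); d=cy-yaw
    print('off',off.round(2),'roll',np.radians(d).round(3),'wrapped',np.radians((d+180)%360-180).round(3),'rows>=',np.linalg.norm(off)/6.25,'tilt',(np.degrees(np.arccos(-R[2,2]))).round(2))
if __name__=='__main__':
    a=list(map(float,sys.argv[1:])); 
    for i in range(0,len(a),4): go(*a[i:i+4])
E
python3 g.py .50 -.25 .25 0  .592 .2394 .20 80.3
```

```text
off [-25.58 -42.01   0.28] roll -1.314 wrapped -1.314 rows>= 7.869533712992036 tilt 0.1
off [-70.57 -63.34   5.36] roll -2.715 wrapped -2.715 rows>= 15.19599281325421 tilt 0.1
```

Request:
{"fn": "send_rows", "kwargs": {
  "claw": [8.5,8.0,7.0,6.0,5.0,4.5,4.5,4.5],
  "offset": [
    [-3.2,-5.2,0],
    [-6.4,-10.5,0],
    [-9.6,-15.7,0],
    [-12.8,-21,0],
    [-16,-26.2,0],
    [-19.2,-31.5,0],
    [-22.4,-36.7,0],
    [-25.6,-42,0]
  ],
  "roll": [-0.16,-0.33,-0.5,-0.66,-0.82,-0.99,-1.15,-1.31]
}}

```text
time: 1.1
tool_pos: [0.5008, -0.2487, 0.2531]
ee_rot: [3.142, 0.0, 0.001]
ft_force: [1.7, -0.1, -0.7]
opening: 0.045
```

```bash
python3 g.py .592 .2394 .18 80.3; python3 -c "
from station import manip; s=manip.get_state(); print(s['time'],s['tool_pos'],s['ee_rot'],s['joint_positions'])"
```

```text
off [  9.16 -48.8    7.31] roll -1.401 wrapped -1.401 rows>= 8.030727004518067 tilt 0.02
1.1 [ 0.50079903 -0.24871539  0.25314282] [3.14156975e+00 2.96133444e-04 7.59844795e-04] [ 0.75839074  0.27235776 -0.43551552  1.53960918  0.11654959  1.35566815
  0.31280702]
```

Request:
{"fn": "send_rows", "kwargs": {
  "claw": [4.5,4.5,4.5,4.5,4.5,4.5,4.5,4.5],
  "offset": [
    [1.1,-6,0],
    [2.3,-12,0],
    [3.4,-18,1],
    [4.6,-24,2.5],
    [5.7,-30,4],
    [6.9,-36,5.5],
    [8,-42,6.5],
    [9.2,-48,7.3]
  ],
  "roll": [-0.17,-0.35,-0.52,-0.7,-0.87,-1.05,-1.22,-1.4]
}}

```text
time: 2.1
tool_pos: [0.5939, 0.2308, 0.1794]
ee_rot: [-3.141, 0.001, 1.401]
ft_force: [1.1, -0.1, 1.5]
opening: 0.045
```

```bash
python3 - <<'E'
from h import *
s=manip.get_state(); print(s['tool_pos'],s['ee_rot'],s['joint_positions'],s['opening'])
im,d=cap('top','top1'); cap('scene','scene1')
S=cv2.imread('pics/scene1.png')
cv2.imwrite('pics/c1.png',np.hstack([cv2.resize(im[150:270,180:330],(400,320)),cv2.resize(S[140:260,260:410],(400,320))]))
E
python3 g.py .592 .2394 .15 80.3
```

```text
[0.59393838 0.23082863 0.17940998] [-3.14093974e+00  6.83010513e-04  1.40094916e+00] [ 0.11959618  0.57861559 -0.80385002  1.41050412  0.41770385  1.32834233
  0.69873459] 0.044968023181437694
off [0.13 0.11 2.82] roll 0.01 wrapped 0.01 rows>= 0.4524833778367606 tilt 0.37
```

View pics/c1.png

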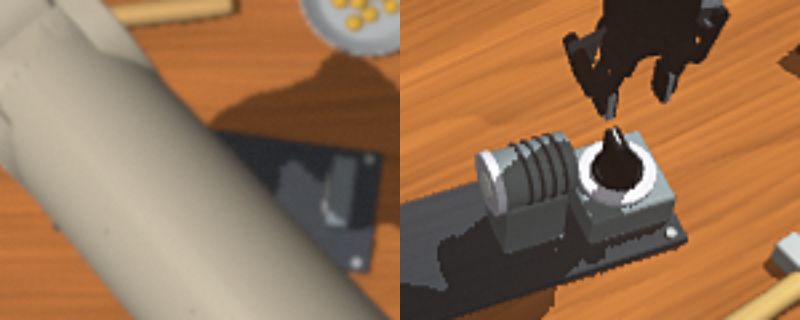

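The scene crop shows the fingertips at about (610,112) and (665,98), above the knob bar at (615,140). I'll use the fingertips to check the camera offset against the arm's own position.

```bash
python3 - <<'E'
from h import *
from scipy.spatial.transform import Rotation as Ro
s=manip.get_state(); R=Ro.from_euler('xyz',s['ee_rot']).as_matrix()
P=cloud('scene',np.load('pics/scene1.npy')).reshape(-1,3)
q=(P-s['tool_pos'])@R
k=(abs(q[:,0])<.06)&(abs(q[:,1])<.03)&(q[:,2]>-.01)&(q[:,2]<.035)
q=q[k]; print(k.sum())
for sg in(1,-1):
    f=q[q[:,0]*sg>0]; 
    for lo in np.arange(-.01,.03,.005):
        g=f[(f[:,2]>=lo)&(f[:,2]<lo+.005)]
        if len(g)>3: print(sg,lo.round(3),len(g),'x',np.percentile(g[:,0],[5,95]).round(4),'y',np.percentile(g[:,1],[5,95]).round(4))
E
```

```text
142
1 -0.01 17 x [0.0235 0.0357] y [-0.0082  0.0124]
1 -0.005 13 x [0.0232 0.0345] y [-0.0087  0.0109]
1 0.0 12 x [0.0239 0.0324] y [-0.0051  0.0113]
1 0.005 16 x [0.0238 0.0356] y [-0.0084  0.0107]
1 0.01 8 x [0.0237 0.0279] y [-0.0053  0.0111]
1 0.015 12 x [0.024  0.0286] y [-0.0104  0.0106]
-1 -0.01 14 x [-0.0349 -0.0203] y [0.0026 0.012 ]
-1 -0.005 11 x [-0.0348 -0.0224] y [-0.0013  0.011 ]
-1 0.0 12 x [-0.0336 -0.0234] y [-0.0036  0.0116]
-1 0.005 12 x [-0.0345 -0.0229] y [-0.0042  0.0114]
-1 0.01 10 x [-0.0328 -0.0209] y [-0.0042  0.013 ]
-1 0.015 4 x [-0.0271 -0.0238] y [0.0051 0.0115]
```

The scene camera agrees with the arm within about 1 mm, so I'll use its values: knob at (0.5915, 0.238), bar closing direction 80.2°.

```bash
python3 g.py .5915 .2379 .0925 80.2
```

```text
off [-0.05  0.12  8.57] roll 0.012 wrapped 0.012 rows>= 1.3717144486469537 tilt 0.37
```

Request:
{"fn": "send_rows", "kwargs": {
  "claw": [4.5,4.5,4.5,4.5,4.5,4.5],
  "offset": [
    [0,0.1,2],
    [0,0.1,4],
    [0,0.1,6],
    [0,0.1,7.5],
    [0,0.1,8.5],
    [0,0.1,8.5]
  ],
  "roll": [0,0,0,0,0,0]
}}

```text
time: 2.95
tool_pos: [0.5992, 0.2315, 0.1019]
ee_rot: [3.13, -0.006, 1.396]
ft_force: [2.7, 2.3, 31.0]
opening: 0.0452
```

```bash
python3 g.py .5915 .2379 .0925 80.2;python3 - <<'E'
from h import *
im,d=cap('scene','scene2')
cv2.imwrite('pics/c2.png',cv2.resize(im[140:260,260:410],(750,600)))
E
```

```text
off [ 0.49 -0.88  0.93] roll -0.004 wrapped -0.004 rows>= 0.21976736256982968 tilt 0.75
```

View pics/c2.png

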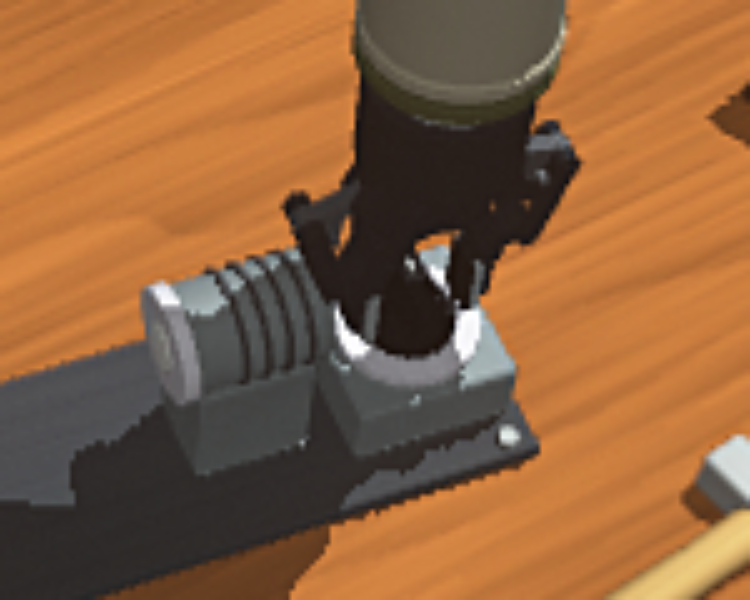

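Contact of 31 N before reaching the depth, so I'm backing up before working out what touched.

Request:
{"fn": "send_rows", "kwargs": {
  "claw": [4.5,4.5,4.5],
  "offset": [
    [0,0,-2],
    [0,0,-4],
    [0,0,-4]
  ],
  "roll": [0,0,0]
}}

```text
time: 3.38
tool_pos: [0.5956, 0.2296, 0.137]
ee_rot: [3.139, -0.001, 1.396]
ft_force: [-0.4, 0.3, 0.2]
opening: 0.0451
```

```bash
python3 g.py .5915 .2379 .0925 80.2;python3 - <<'E'
from h import *
from scipy.spatial.transform import Rotation as Ro
s=manip.get_state(); print(s['joint_positions'],s['tool_pos'],s['ft_force'])
im,d=cap('scene','scene3')
cv2.imwrite('pics/c3.png',cv2.resize(im[140:260,260:410],(750,600)))
R=Ro.from_euler('xyz',s['ee_rot']).as_matrix()
P=cloud('scene',d).reshape(-1,3); q=(P-s['tool_pos'])@R
k=(abs(q[:,0])<.1)&(abs(q[:,1])<.06)&(q[:,2]>-.11)&(q[:,2]<.035); q=q[k]
for lo in np.arange(-.11,.035,.01):
    g=q[(q[:,2]>=lo)&(q[:,2]<lo+.01)]
    if len(g)>3: print(lo.round(3),len(g),'x',np.percentile(g[:,0],[0,3,97,100]).round(4),'y',np.percentile(g[:,1],[3,97]).round(4))
E
```

```text
off [ 0.74 -0.56  4.45] roll -0.004 wrapped -0.004 rows>= 0.7277934590014781 tilt 0.16
[ 0.11654939  0.61247468 -0.7866767   1.46081365  0.44396177  1.24905903
  0.67709803] [0.59561767 0.22958838 0.13703131] [-0.40576452  0.28569361  0.19655667]
-0.11 34 x [-0.0385 -0.0382  0.015   0.0182] y [-0.0064  0.0367]
-0.1 39 x [-0.0413 -0.0409 -0.0272 -0.0268] y [-0.007   0.0125]
-0.09 208 x [-0.0682 -0.0662  0.0623  0.0645] y [-0.0091  0.0202]
-0.08 147 x [-0.0681 -0.0676  0.0598  0.0646] y [-0.0102  0.0201]
-0.07 108 x [-0.0654 -0.0646  0.0595  0.0634] y [0.0012 0.018 ]
-0.06 120 x [-0.0619 -0.0611  0.0565  0.0612] y [-0.0056  0.0178]
-0.05 94 x [-0.0601 -0.0586  0.0547  0.0573] y [-0.013   0.0181]
-0.04 137 x [-0.0566 -0.0549  0.0517  0.0539] y [-0.01    0.0136]
-0.03 58 x [-0.0524 -0.0479  0.0438  0.0472] y [-0.0086  0.0138]
-0.02 41 x [-0.0364 -0.0354  0.0283  0.0327] y [-0.0071  0.012 ]
-0.01 45 x [-0.0379 -0.0374  0.0324  0.034 ] y [-0.0085  0.0128]
-0.0 114 x [-0.0997 -0.0958  0.0308  0.0341] y [-0.0145  0.0117]
0.01 299 x [-0.0996 -0.0984  0.0219  0.031 ] y [-0.025   0.0138]
0.02 109 x [-0.0998 -0.0974 -0.0469  0.0224] y [-0.0297  0.0204]
0.03 30 x [-0.1    -0.0985 -0.0485 -0.0483] y [0.0177 0.0221]
```

View pics/c3.png

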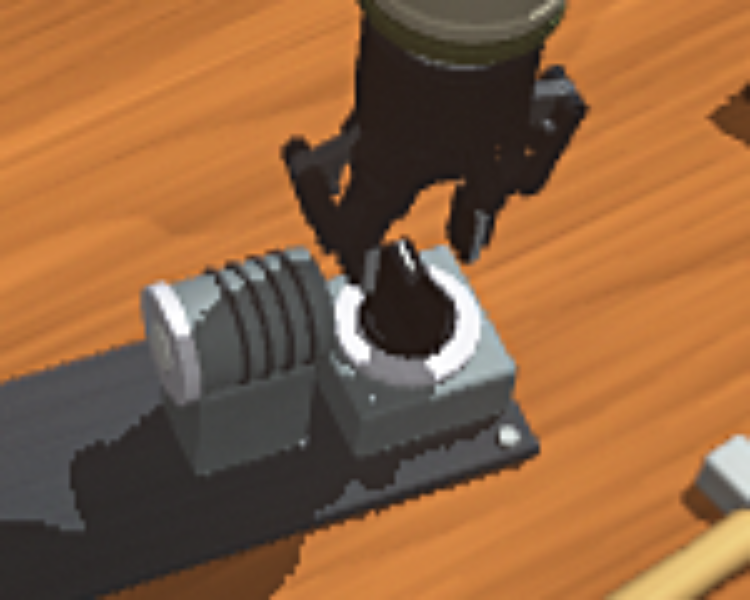

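```bash
python3 - <<'E'
from h import *
for i in range(3):
    s=manip.get_state(); print(s['time'],s['tool_pos'],s['ee_rot'],abs(s['dq']).max(),s['joint_positions']); manip.capture('top')
E
```

```text
3.425 [0.5950818  0.22920762 0.13569742] [ 3.14074915e+00 -3.74777335e-04  1.39567645e+00] 0.022021959891629077 [ 0.11638346  0.61357247 -0.78594964  1.4622849   0.44424051  1.24848227
  0.67688803]
3.475 [0.59468566 0.22892643 0.13481519] [-3.14121998e+00  4.40011332e-04  1.39576904e+00] 0.012958701141421041 [ 0.11629383  0.61437332 -0.78548135  1.4631592   0.44433967  1.24835225
  0.676886  ]
3.525 [0.59447348 0.22883035 0.13437306] [-3.14051750e+00  8.24985729e-04  1.39588473e+00] 0.008009112714577092 [ 0.1162168   0.61485031 -0.78530107  1.46351511  0.44436718  1.2483739
  0.67691764]
```

The arm needs about 0.3 s to settle. The touch came from an 8 mm lateral error (I rounded the last move too far), which put a finger back on the barrel. I'll correct sideways, narrow the fingers and let it settle.

```bash
python3 g.py .5915 .2379 .134 80.2
```

```text
off [ 0.84 -0.44  0.02] roll -0.004 wrapped -0.004 rows>= 0.15249678226855537 tilt 0.1
```

Request:
{"fn": "send_rows", "kwargs": {
  "claw": [2.8,2.8,2.8,2.8,2.8],
  "offset": [
    [0.85,-0.45,0],
    [0.85,-0.45,0],
    [0.85,-0.45,0],
    [0.85,-0.45,0],
    [0.85,-0.45,0]
  ],
  "roll": [0,0,0,0,0]
}}

```text
time: 4.2
tool_pos: [0.592, 0.2382, 0.1353]
ee_rot: [3.142, -0.0, 1.396]
ft_force: [-0.2, -0.0, 0.3]
opening: 0.0276
```

```bash
python3 g.py .5915 .2379 .0925 80.2;python3 - <<'E'
from h import *
im,d=cap('scene','scene4')
cv2.imwrite('pics/c4.png',cv2.resize(im[140:260,260:410],(750,600)))
E
```

```text
off [-0.04 -0.05  4.28] roll -0.004 wrapped -0.004 rows>= 0.6855140391145046 tilt 0.01
```

View pics/c4.png

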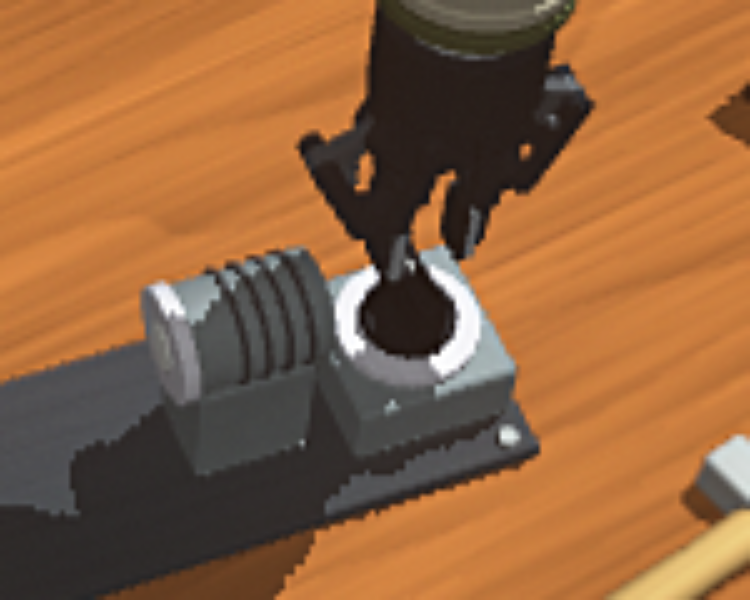

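The fingers are now centred over the knob (crop (410,280)), clear of the barrel edge at (325,270). Descending.

Request:
{"fn": "send_rows", "kwargs": {
  "claw": [2.8,2.8,2.8,2.8],
  "offset": [
    [0,0,1],
    [0,0,2],
    [0,0,3],
    [0,0,3]
  ],
  "roll": [0,0,0,0]
}}

```text
time: 4.75
tool_pos: [0.5913, 0.238, 0.1039]
ee_rot: [-3.14, 0.001, 1.396]
ft_force: [0.8, -0.4, 0.2]
opening: 0.0282
```

No contact. Going on down and closing.

Request:
{"fn": "send_rows", "kwargs": {
  "claw": [2.8,2.8,2.8,1.0,1.0,1.0,1.0,1.0],
  "offset": [
    [0,0,0.6],
    [0,0,1.2],
    [0,0,1.2],
    [0,0,1.2],
    [0,0,1.2],
    [0,0,1.2],
    [0,0,1.2],
    [0,0,1.2]
  ],
  "roll": [0,0,0,0,0,0,0,0],
  "grip_force": 60
}}

```text
time: 5.75
tool_pos: [0.592, 0.2387, 0.0936]
ee_rot: [3.141, -0.001, 1.396]
ft_force: [0.4, 1.2, 0.8]
opening: 0.013
```

Request:
{"fn": "send_rows", "kwargs": {
  "claw": [1.0,1.0,1.0,1.0,1.0,1.0,1.0,1.0],
  "offset": [
    [0,0,0],
    [0,0,0],
    [0,0,0],
    [0,0,0],
    [0,0,0],
    [0,0,0],
    [0,0,0],
    [0,0,0]
  ],
  "roll": [0.16,0.32,0.48,0.64,0.8,0.96,1.08,1.1]
}}

```text
time: 6.75
tool_pos: [0.5905, 0.2371, 0.0935]
ee_rot: [3.14, 0.004, 0.293]
ft_force: [-7.2, -3.9, 8.6]
opening: 0.0129
```

Request:
{"fn": "send_rows", "kwargs": {
  "claw": [1.0,1.0,1.0],
  "offset": [
    [0,0,0],
    [0,0,0],
    [0,0,0]
  ],
  "roll": [0,0,0]
}}

```text
time: 7.12
tool_pos: [0.5905, 0.2371, 0.0936]
ee_rot: [3.14, 0.004, 0.295]
ft_force: [-7.6, -4.9, 8.2]
opening: 0.0129
```

```bash
python3 - <<'E'
from h import *
s=manip.get_state(); print(s['time'],s['tool_pos'],s['ee_rot'],s['joint_positions'],s['ft_torque'],s['ft_force'],s['opening'])
im,d=cap('scene','scene5')
cv2.imwrite('pics/c5.png',cv2.resize(im[140:260,220:370],(750,600)))
E
```

```text
7.125 [0.59054464 0.23710634 0.09356553] [3.13983233 0.00362596 0.29544666] [-0.04980648  0.58984011 -0.54360289  1.50933077  0.32368361  1.13684054
 -0.36109466] [-1.09721588  1.79612379 -0.01691775] [-7.56728129 -4.91645674  8.19462256] 0.012914448503562605
```

View pics/c5.png

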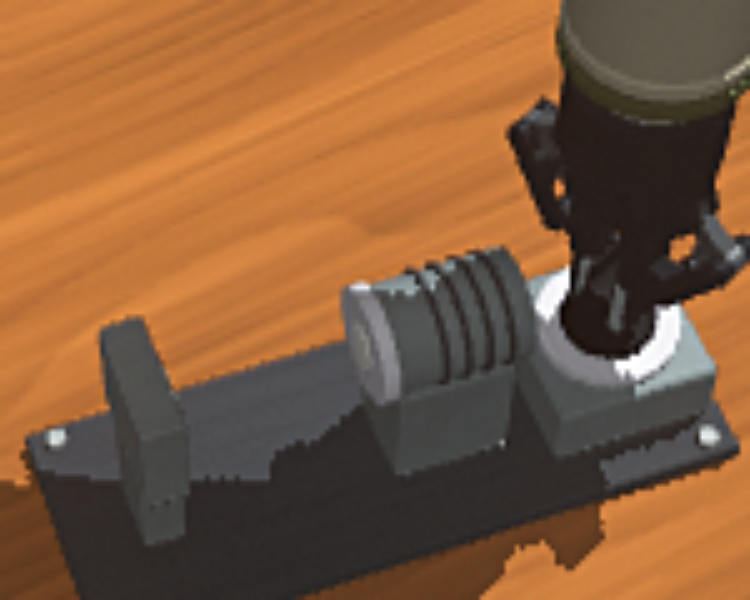

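The gripper turned about 1.10 rad with almost no twisting moment left. I'll release, lift and check the bar from the scene camera.

Request:
{"fn": "send_rows", "kwargs": {
  "claw": [2.8,2.8,2.8,2.8,3.0,3.0,3.5,4.5],
  "offset": [
    [0,0,0],
    [0,0,0],
    [0,0,-1],
    [0,0,-3],
    [0,0,-6],
    [0,0,-9],
    [0,0,-12],
    [0,0,-14]
  ],
  "roll": [0,0,0,0,0,0,0,0]
}}

```text
time: 8.18
tool_pos: [0.5924, 0.239, 0.2371]
ee_rot: [-3.141, -0.004, 0.296]
ft_force: [-0.4, -0.8, 0.9]
opening: 0.0451
```

```bash
cat > knob.py <<'E'
from h import *
import sys
tag=sys.argv[1]
im,d=cap('scene',tag); P=cloud('scene',d)
o=np.array([.5623,.0655]);a=np.radians(-9.84);ex=np.array([np.cos(a),np.sin(a)]);ey=np.array([-ex[1],ex[0]])
q=np.dstack([(P[...,:2]-o)@ex,(P[...,:2]-o)@ey])
k=(P[...,2]>.086)&(P[...,2]<.105)&(abs(q[...,0])<.04)&(abs(q[...,1]-.175)<.04)
print(k.sum(),cv2.minAreaRect((q[k]*1000).astype(np.float32)))
cv2.imwrite(f'pics/{tag}c.png',cv2.resize(im[140:260,220:370],(750,600)))
s=manip.get_state();print(s['time'],s['tool_pos'],s['ee_rot'],s['joint_positions'])
E
python3 knob.py s6
```

```text
119 ((-1.190136432647705, 175.16366577148438), (14.422196388244629, 48.79281997680664), 30.10182762145996)
8.225 [0.59311959 0.23943729 0.23968215] [-3.14072134 -0.00707825  0.29608746] [-0.03896692  0.47790774 -0.577934    1.33239924  0.25892568  1.39839305
 -0.31139145]
```

View pics/s6c.png

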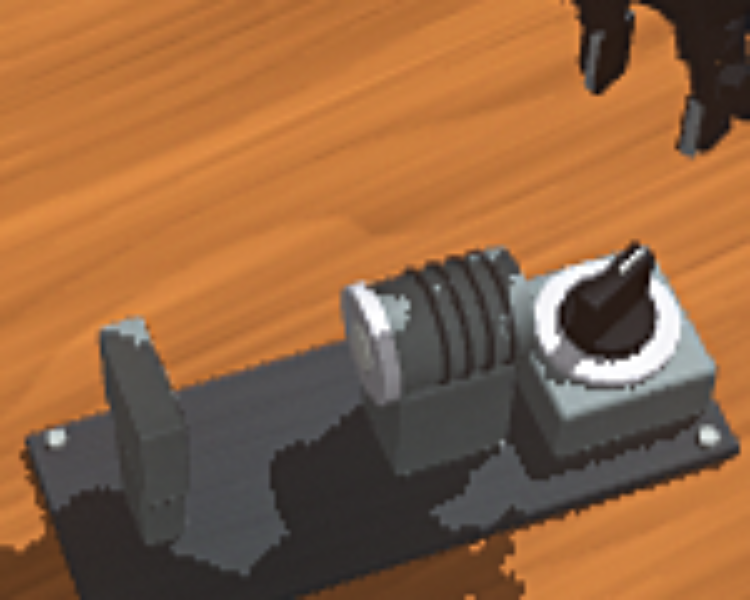

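The bar now lies 60° clockwise of where it was (1.05 rad measured, end stop 1.1), so the lamp has clicked over to on. Now the sample: (0.473, −0.221), edges along 34.4°.

```bash
python3 g.py .473 -.2214 .2 34.4; python3 g.py .53 0 .24 25
```

```text
off [-24.96  40.58   3.76] roll -0.304 wrapped -0.304 rows>= 7.646165383425811 tilt 0.41
off [-13.02  21.06  -0.14] roll -0.14 wrapped -0.14 rows>= 3.9618791053145066 tilt 0.41
```

Request:
{"fn": "send_rows", "kwargs": {
  "claw": [5,6,7,7.5,7.5,7.5,7.5,7.5],
  "offset": [
    [-3.5,5.8,0],
    [-7,11.6,0],
    [-10.7,17.4,0.5],
    [-14.2,23.2,1],
    [-17.8,29,2],
    [-21.4,34.8,3],
    [-25,40.6,3.8],
    [-25,40.6,3.8]
  ],
  "roll": [-0.04,-0.08,-0.12,-0.16,-0.2,-0.25,-0.3,-0.3]
}}

```text
time: 9.22
tool_pos: [0.4699, -0.2261, 0.1958]
ee_rot: [3.14, 0.0, 0.594]
ft_force: [0.2, 0.4, 0.6]
opening: 0.075
```

Request:
{"fn": "send_rows", "kwargs": {
  "claw": [7.5,7.5],
  "offset": [
    [0,0,0],
    [0,0,0]
  ],
  "roll": [0,0]
}}

```text
time: 9.48
tool_pos: [0.4717, -0.2221, 0.196]
ee_rot: [3.141, -0.001, 0.597]
ft_force: [-0.6, 0.7, -0.1]
opening: 0.0748
```

```bash
python3 g.py .473 -.2214 .2 34.4;  python3 - <<'E'
from h import *
from scipy.spatial.transform import Rotation as Ro
s=manip.get_state(); print(s['time'],s['tool_pos'],s['ee_rot'],s['joint_positions'])
im,d=cap('scene','scene7')
P=cloud('scene',d); h=cv2.cvtColor(im,cv2.COLOR_BGR2HSV)
g=(h[...,0]>65)&(h[...,0]<95)&(h[...,1]>50)&(P[...,2]>.084)&(P[...,2]<.1)&(np.hypot(P[...,0]-.473,P[...,1]+.22)<.05)
print(g.sum(), cv2.minAreaRect((P[g][:,:2]*1000).astype(np.float32)))
R=Ro.from_euler('xyz',s['ee_rot']).as_matrix()
q=(P.reshape(-1,3)-s['tool_pos'])@R
q=q[(abs(q[:,0])<.07)&(abs(q[:,1])<.03)&(q[:,2]>-.01)&(q[:,2]<.03)]
for sg in(1,-1):
    f=q[q[:,0]*sg>0]; print(sg,len(f),np.percentile(f,[3,97],axis=0).round(4).tolist())
cv2.imwrite('pics/c7.png',cv2.resize(im[150:350,60:310],(750,600)))
E
```

```text
off [ 0.15  0.02 -0.4 ] roll -0.004 wrapped -0.004 rows>= 0.06876713673152908 tilt 0.06
9.475 [ 0.47170704 -0.2220737   0.19595689] [ 3.14116209e+00 -1.01528672e-03  5.96600362e-01] [ 0.74314032  0.2253242  -0.42018615  1.72342797  0.09688346  1.21245436
  0.89502282]
131 ((473.4148864746094, -221.05715942382812), (37.03254699707031, 20.75385284423828), 35.93821334838867)
1 48 [[0.038, -0.0037, -0.0097], [0.0507, 0.0124, 0.0099]]
-1 68 [[-0.0423, -0.0091, -0.0093], [-0.0361, 0.0116, 0.0111]]
```

View pics/c7.png

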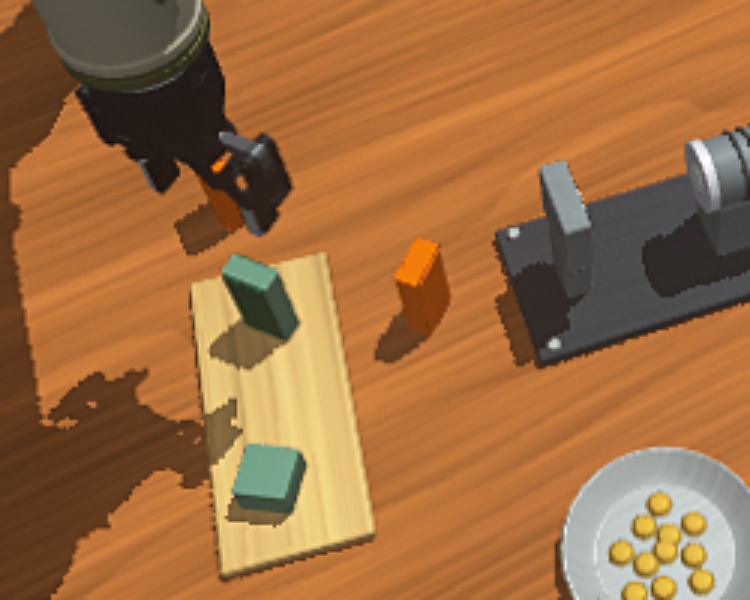

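The gripper is in place over the sample: sample top at crop (252,270), fingers open along its long axis, offcut at (270,475) well clear. Descending.

Request:
{"fn": "send_rows", "kwargs": {
  "claw": [7.5,7.5,7.5,7.5,7.5,7.5,7.5,7.5],
  "offset": [
    [0.15,0,2],
    [0.15,0,4],
    [0.15,0,6],
    [0.15,0,8],
    [0.15,0,10],
    [0.15,0,11.5],
    [0.15,0,12.1],
    [0.15,0,12.1]
  ],
  "roll": [0,0,0,0,0,0,0,0]
}}

```text
time: 10.52
tool_pos: [0.4727, -0.2216, 0.0744]
ee_rot: [-3.141, -0.0, 0.597]
ft_force: [0.0, 0.0, -0.3]
opening: 0.0752
```

```bash
python3 - <<'E'
from h import *
im,d=cap('scene','scene8')
cv2.imwrite('pics/c8.png',cv2.resize(im[190:290,90:215],(750,600)))
E
python3 g.py .473 -.2214 .075 34.4
```

```text
off [ 0.03 -0.03 -0.02] roll -0.004 wrapped -0.004 rows>= 0.007991980924319648 tilt 0.04
```

View pics/c8.png

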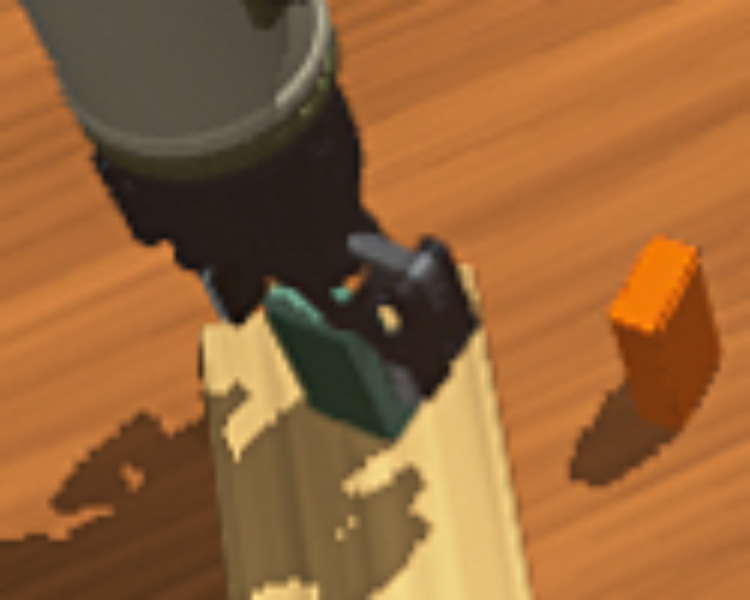

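The fingers straddle the sample's narrow edges; the broad face (crop (345,360)) is free between them. Closing.

Request:
{"fn": "send_rows", "kwargs": {
  "claw": [6,5,4.2,3,3,3,3,3],
  "offset": [
    [0,0,0],
    [0,0,0],
    [0,0,0],
    [0,0,0],
    [0,0,0],
    [0,0,0],
    [0,0,0],
    [0,0,0]
  ],
  "roll": [0,0,0,0,0,0,0,0],
  "grip_force": 40
}}

```text
time: 11.58
tool_pos: [0.4728, -0.2221, 0.0747]
ee_rot: [3.141, -0.0, 0.596]
ft_force: [-0.3, 0.4, 5.3]
opening: 0.04
```

Request:
{"fn": "send_rows", "kwargs": {
  "claw": [3,3,3,3,3,3,3,3],
  "offset": [
    [0,0,-0.5],
    [0,0,-1.5],
    [0,0,-3],
    [0,0,-5],
    [0,0,-7.5],
    [0,0,-10],
    [0,0,-12],
    [0,0,-14]
  ],
  "roll": [0,0,0,0,0,0,0,0]
}}

```text
time: 12.58
tool_pos: [0.4725, -0.2219, 0.2161]
ee_rot: [3.141, -0.0, 0.596]
ft_force: [0.4, 0.1, -2.4]
opening: 0.0396
```

Request:
{"fn": "send_rows", "kwargs": {
  "claw": [3,3,3],
  "offset": [
    [0,0,0],
    [0,0,0],
    [0,0,0]
  ],
  "roll": [0,0,0]
}}

```text
time: 12.95
tool_pos: [0.4719, -0.2218, 0.2134]
ee_rot: [-3.14, 0.001, 0.596]
ft_force: [1.0, 1.0, -2.7]
opening: 0.04
```

```bash
cat > look.py <<'E'
from h import *
import sys
from scipy.spatial.transform import Rotation as Ro
tag=sys.argv[1];u0,v0=map(int,sys.argv[2:4])
im,d=cap('scene',tag)
cv2.imwrite(f'pics/{tag}c.png',cv2.resize(im[v0:v0+120,u0:u0+150],(750,600),interpolation=cv2.INTER_CUBIC))
s=manip.get_state();print(s['time'],s['tool_pos'],s['ee_rot'],s['ft_force'],s['opening'],s['joint_positions'])
P=cloud('scene',d);h=cv2.cvtColor(im,cv2.COLOR_BGR2HSV)
R=Ro.from_euler('xyz',s['ee_rot']).as_matrix();q=(P-s['tool_pos'])@R
g=(h[...,0]>65)&(h[...,0]<95)&(h[...,1]>40)&(abs(q[...,0])<.035)&(abs(q[...,1])<.03)&(q[...,2]>-.03)&(q[...,2]<.09)
print(g.sum(),'tool-frame range',np.percentile(q[g],[2,98],axis=0).round(4).tolist(),'world z',np.percentile(P[g][:,2],[2,98]).round(4))
# broad face plane (facing camera): fit, normal
f=q[g]; f=f[(f[:,2]>-.01)&(f[:,2]<.055)]
for it in range(4):
    c=f.mean(0); w=np.linalg.svd(f-c,full_matrices=False)[2][2]; r=(f-c)@w; f=f[abs(r)<max(.002,0)] if it<3 else f
n=R@w; print('face pts',len(f),'normal tool',w.round(3),'world',n.round(3),'az',np.degrees(np.arctan2(n[1],n[0])).round(1),'tilt',np.degrees(np.arcsin(n[2])).round(1))
E
python3 look.py s9 80 130; python3 g.py .5624 .0658 .23 -9.8
```

```text
13.0 [ 0.4719933  -0.22179772  0.21340714] [-3.14008461e+00  6.73339793e-04  5.96092686e-01] [ 0.01027373  0.36015352 -1.92877167] 0.039364449843441875 [ 0.7442835   0.21383277 -0.42176429  1.69647751  0.09121117  1.25238194
  0.89838383]
39 tool-frame range [[-0.019, -0.0086, -0.0211], [0.0206, 0.0113, 0.0597]] world z [0.1537 0.2345]
face pts 5 normal tool [ 0.542  0.838 -0.069] world [ 0.919 -0.389  0.067] az -22.9 tilt 3.9
off [ 23.63 -18.73  -1.65] roll 0.767 wrapped 0.767 rows>= 4.830864588542694 tilt 0.09
```

View pics/s9c.png

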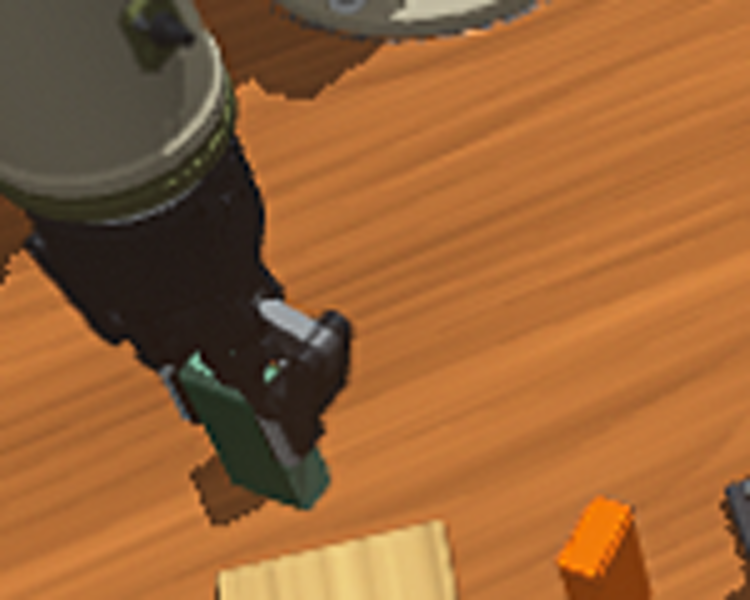

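The sample hangs upright in the fingers by its edges; it is lifted, with about 2 N of weight on the wrist. Now I carry it high to above the gap while turning it square.

Request:
{"fn": "send_rows", "kwargs": {
  "claw": [3,3,3,3,3,3,3,3],
  "offset": [
    [1.5,-1.2,-1],
    [4.5,-3.6,-2],
    [8,-6.4,-2],
    [11.5,-9.1,-2],
    [15,-11.9,-2],
    [18.5,-14.7,-2],
    [21.5,-17,-2],
    [23.6,-18.7,-2]
  ],
  "roll": [0.05,0.15,0.27,0.39,0.5,0.6,0.7,0.77]
}}

```text
time: 14.0
tool_pos: [0.5628, 0.0674, 0.2337]
ee_rot: [-3.141, 0.001, -0.175]
ft_force: [-0.1, -0.4, -3.0]
opening: 0.0399
```

Request:
{"fn": "send_rows", "kwargs": {
  "claw": [3,3,3,3],
  "offset": [
    [0,0,0],
    [0,0,0],
    [0,0,0],
    [0,0,0]
  ],
  "roll": [0,0,0,0]
}}

```text
time: 14.5
tool_pos: [0.5628, 0.0642, 0.2343]
ee_rot: [3.141, -0.0, -0.175]
ft_force: [-0.2, 0.1, -2.9]
opening: 0.0397
```

```bash
python3 look.py s10 200 120; python3 g.py .5624 .0658 .122 -9.8
```

```text
14.55 [0.5627816  0.06438278 0.23438661] [ 3.14143274e+00 -1.53720584e-04 -1.75129273e-01] [ 0.59840842  0.31263051 -2.86154862] 0.0398739159246661 [ 0.24595711  0.31084517 -0.52101386  1.5467796   0.15779403  1.32595433
 -0.46779073]
46 tool-frame range [[-0.0131, -0.0084, -0.0179], [0.0218, 0.0115, 0.0628]] world z [0.1716 0.2523]
face pts 6 normal tool [ 0.566  0.803 -0.187] world [ 0.417 -0.889  0.187] az -64.9 tilt 10.8
off [-0.06 -0.13 11.24] roll -0.004 wrapped -0.004 rows>= 1.7983390815317002 tilt 0.01
```

View pics/s10c.png

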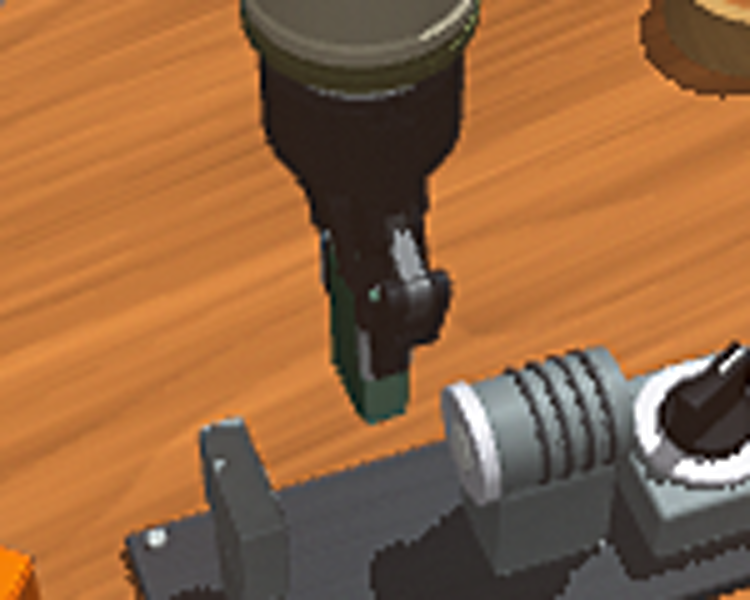

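The sample hangs over the gap, with its lower edge at crop (385,415), between the screen at (225,430) and the lamp at (470,430). The knob bar is still on. Lowering.

Request:
{"fn": "send_rows", "kwargs": {
  "claw": [3,3,3,3,3,3,3,3],
  "offset": [
    [0,-0.1,1],
    [0,-0.1,2.5],
    [0,-0.1,4.2],
    [0,-0.1,6],
    [0,-0.1,7.8],
    [0,-0.1,9.5],
    [0,-0.1,10.7],
    [0,-0.1,11.2]
  ],
  "roll": [0,0,0,0,0,0,0,0]
}}

```text
time: 15.55
tool_pos: [0.5627, 0.0662, 0.1214]
ee_rot: [3.142, 0.001, -0.174]
ft_force: [0.1, 0.3, -2.6]
opening: 0.0399
```

Request:
{"fn": "send_rows", "kwargs": {
  "claw": [3,3,3,3,3],
  "offset": [
    [0,0,0],
    [0,0,0],
    [0,0,0],
    [0,0,0],
    [0,0,0]
  ],
  "roll": [0,0,0,0,0]
}}

```text
time: 16.18
tool_pos: [0.563, 0.0662, 0.1225]
ee_rot: [-3.141, -0.0, -0.174]
ft_force: [0.7, -0.2, -1.7]
opening: 0.0399
```

```bash
python3 look.py s11 210 150; python3 g.py .5624 .0658 .122 -9.8
python3 - <<'E'
from h import *
cap('top','top12'); im=cv2.imread('pics/top12.png'); cv2.imwrite('pics/top12c.png',cv2.resize(im[150:270,200:350],(750,600)))
E
python3 knob.py s12
```

```text
16.225 [0.56299983 0.06617976 0.1224267 ] [-3.14157453e+00 -1.79971226e-04 -1.73989543e-01] [-0.35562152 -0.61281947 -1.54070106] 0.03984966846816605 [ 0.22628002  0.40640746 -0.50317563  1.68739117  0.21529501  1.10294768
 -0.51409415]
67 tool-frame range [[-0.0157, -0.0093, -0.0136], [0.022, 0.0115, 0.0614]] world z [0.0611 0.136 ]
face pts 15 normal tool [0.351 0.936 0.018] world [ 0.184 -0.983 -0.017] az -79.4 tilt -1.0
off [-0.05  0.05  0.04] roll -0.003 wrapped -0.003 rows>= 0.01325284652502145 tilt 0.01
119 ((-1.2393169403076172, 174.13084411621094), (14.697200775146484, 47.655330657958984), 28.432029724121094)
16.325 [0.56298359 0.06624293 0.12238218] [-3.14148471e+00 -1.01877980e-04 -1.73950738e-01] [ 0.22627476  0.40648523 -0.50324124  1.68741207  0.2152379   1.10289939
 -0.51409909]
```

View pics/s11c.png

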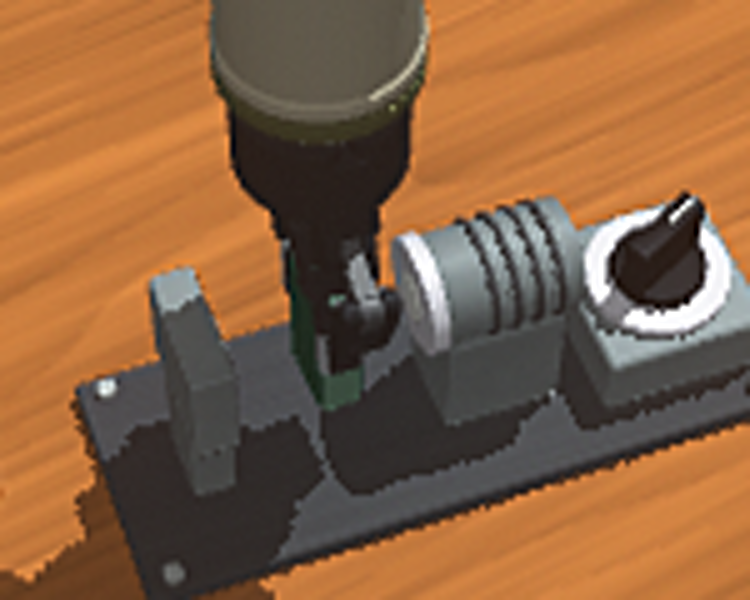

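The sample is between screen and lamp at the right height, and the knob reads about 62° (1.08 rad). The rough plane fit (15 mixed pixels) gave −79°, which disagrees with −100°, so I'll recheck squareness on the saved picture, and the bystanders too, before handing in.

```bash
python3 - <<'E'
from h import *
from scipy.spatial.transform import Rotation as Ro
s=manip.get_state();R=Ro.from_euler('xyz',s['ee_rot']).as_matrix()
h0=None
for t in('s11','s12'):
    im=cv2.imread(f'pics/{t}.png');P=cloud('scene',np.load(f'pics/{t}.npy'));h=cv2.cvtColor(im,cv2.COLOR_BGR2HSV);q=(P-s['tool_pos'])@R
    g=(h[...,0]>55)&(h[...,0]<100)&(h[...,1]>30)&(abs(q[...,0])<.035)&(abs(q[...,1])<.03)&(q[...,2]>-.03)&(q[...,2]<.09)
    f=q[g]; fa=f[(f[:,1]>.007)&(f[:,0]<.017)]
    c=np.polyfit(fa[:,0],fa[:,1],1); print(t,len(f),len(fa),'face slope deg',np.degrees(np.arctan(c[0])),'x span',np.ptp(fa[:,0]))
    e=f[(f[:,0]>.017)]; print(' edge',len(e),np.percentile(e,[5,95],axis=0).round(4).tolist())
a,b=cv2.imread('pics/scene0.png'),cv2.imread('pics/s12.png')
for nm,(u,v,r) in dict(offcut=(149,309,18),dish=(281,333,38),hammer=(385,265,50),tape=(350,119,24)).items():
    A=a[v-r:v+r,u-r:u+r];B=b[v-r:v+r,u-r:u+r]
    print(nm,cv2.phaseCorrelate(A.mean(2),B.mean(2)))
print(s['dq'].round(4),s['opening'])
E
```

```text
s11 130 75 face slope deg -2.451077658837555 x span 0.03514929609888667
 edge 54 [[0.0178, -0.0089, 0.0331], [0.0218, 0.0087, 0.0597]]
s12 131 72 face slope deg -1.5384659062789747 x span 0.034297089656126545
 edge 58 [[0.0174, -0.009, 0.0321], [0.0214, 0.0101, 0.0602]]
offcut ((-0.015317503980973868, -0.18775000257131325), 0.7968153237379538)
dish ((-0.008159738999481192, 0.00987732661521079), 0.9978762806229136)
hammer ((-0.006866639965849686, 0.07438551092509726), 1.0037525613853588)
tape ((0.023374654325376554, -0.013916674385232142), 1.0026741885318278)
[ 0.001   0.0026 -0.      0.0024 -0.0019  0.0007 -0.0008] 0.039695712989492336
```

View pics/s12.png

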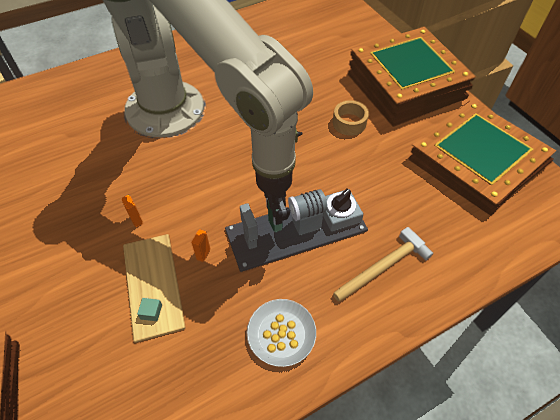

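The picture shows the sample in the gap (275,220), the knob on (342,203), and the offcut (149,309), dish (281,333), hammer (385,265) and tape (350,119) where they were. The recheck puts the face square within about 2.5°. Handing in.

```bash
python3 -c "
from station import manip; print(manip.finish_job()); s=manip.get_state(); print(s['time'],s['tool_pos'],s['opening'])"
```

```text
the job is handed in; nothing more can be done
None
the job is handed in; nothing more can be done
```

I switched the lamp on, picked the sample up by its two ground edges and handed the job in with it held in the beam, at about 16.4 s. No verdict was reported.

**Last checks, before hand-in:**
- **Knob:** the bar turned 60–62° clockwise (1.05–1.08 rad by camera; 0.95 is needed).
- **Position:** the gripper was within 1 mm of where it should be. The sample's middle was at about 0.100 m height, in the centre of the gap as far as the cameras can tell (about 2 mm).
- **Squareness:** the polished face was square to the gripper within about 2.5°, and the gripper was within about 0.2° of the measured lamp direction.
- **Grip:** fingers 39.7–39.9 mm apart on the 40 mm width, with only the sample's weight (about 2 N) on the wrist and the arm still.
- **Bystanders:** the offcut, dish, hammer and tape had not moved (less than 0.2 pixel).

**What went wrong or disagreed:**
- **Barrel touch:** on the first approach to the knob, a finger appears to have pressed on the lamp barrel, with 31 N at the wrist against a 40 N limit. I had rounded a move 8 mm off; I backed up, narrowed the fingers and corrected it.
- **Camera disagreement:** the two cameras differed by 3–5 mm in y. I used the scene camera because it matched the fingertips within about 1 mm.
- **Squareness fit:** a first rough fit suggested the sample was about 20° off. It mixed face and edge pixels, and the recheck and the finger opening both contradict it.

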